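Turn the tasting board wells-up

TASK

The wooden tasting board was left upside down with a spice jar standing on it. Stand the jar upright on the bare table, off the board and off the green mat; then stand the board on end in the slot of the black holder and let go of it there to change your grip, and lay it with its three wells facing up, fully on the green mat and squared up with it lengthways. Do not tip the jar over, and leave the blue-lidded jar, the clay cup and the red box where they are.

Things in the scene. Friction and masses are not known exactly. Their poses are not given: they have to be found in the camera images.
- tasting_board: pale wooden board 56 (own x) x 130 (y) x 22 mm (z), about 0.12 kg; origin at its very middle. The +z face is cork-faced and looks up at the start; the -z face has three round wells (34 mm wide, 7 mm deep, in a row along y) and looks down. Turned over, own z points straight down. The long sides are flat, 56 mm apart: grip there.
- spice_jar: spice jar with a dark cap, 41 mm wide, 105 mm tall, about 0.12 kg, standing at the start on the board. Origin at the centre of its underside, z up its axis.
- holder: black fixed holder, base 64 (x) x 66 (y) mm; two walls leave a slot 29 mm wide along own x, open at both x ends. Slot floor 8 mm, straight walls' top 50 mm, flared lips' top 63 mm above the table. The board stands in it on a short end, its 56 mm width along the holder's x, either way round, leaning up to 10 degrees. Origin: centre of the underside, on the table.
- mat: green mat, fixed, 86 (own x) x 160 (own y) x 3 mm. Origin: centre of its underside, on the table.
- blue_jar: bystander: jar with a blue lid, 60 mm wide, 120 mm tall, origin at the centre of its underside
- clay_cup: bystander: brown clay cup, 68 x 100 mm with its handle, 78 mm tall; origin on the table under the middle of that outline, the round part centred 16 mm towards own +y, the handle towards own -y
- pick_box: bystander: small red box, 30 x 46 x 64 mm tall, origin at the centre of its underside
- pen_pot_1: bystander, fixed: dark pen pot with pens, 80 mm wide, 147 mm tall, origin at the centre of its underside
Not all that is in view belongs to the job. Leave any turquoise or yellow look-alike of the spice_jar alone.

How it is judged:
On the way, in this order (a step that is already met when the one before it is completed fails the run):
1. the spice jar stands upright on the bare table, let go (height (world z) of spice_jar between -0.01 and 0.0025 m and angle between spice_jar's own z axis and vertical below 0.05 rad and contact force between spice_jar and the fingers below 0.1 N), for 0.2 s.
2. the board stands on end in the holder's slot, let go (angle between tasting_board's own z axis and vertical between 1.3 and 1.85 rad and horizontal distance between tasting_board and holder below 0.035 m and height (world z) of tasting_board between 0.06 and 0.08 m and linear speed of tasting_board below 0.03 m/s and contact force between tasting_board and the fingers below 0.1 N), for 0.2 s.
At the end, for the whole second after the job is handed in: The board lies flat with its wells up on the green mat, its middle within 15 mm of the mat's along both of the mat's axes and its length within 0.2 rad of the mat's; the spice jar stands upright on the bare table; both are released and at rest (angle between tasting_board's own z axis and vertical above 3.04 rad and height (world z) of tasting_board between 0.011 and 0.017 m and x of tasting_board in the frame of mat between -0.015 and 0.015 m and y of tasting_board in the frame of mat between -0.015 and 0.015 m and angle between the y axis of tasting_board and the y axis of mat, either way round below 0.2 rad and linear speed of each of tasting_board, spice_jar below 0.02 m/s and height (world z) of spice_jar between -0.01 and 0.0025 m and angle between spice_jar's own z axis and vertical below 0.05 rad); the robot touches nothing.
It fails at once if the spice jar tips over (more than 0.6 rad) (angle between spice_jar's own z axis and vertical above 0.6 rad).
It fails at once if the blue-lidded jar is shifted by more than 20 mm or tipped (distance of blue_jar from where it was at the start of the episode above 0.02 m or angle between blue_jar's own z axis and vertical above 0.3 rad).
It fails at once if the clay cup is shifted by more than 20 mm or tipped (distance of clay_cup from where it was at the start of the episode above 0.02 m or angle between clay_cup's own z axis and vertical above 0.3 rad).
It fails at once if the red box is shifted by more than 20 mm or tipped (distance of pick_box from where it was at the start of the episode above 0.02 m or angle between pick_box's own z axis and vertical above 0.3 rad).
It also fails if it takes over 70 s, if anything falls off the work surface, if the arm or the gripper's body presses on something with over 40 N, if the wrist force passes 120 N, or if a joint passes its speed limit or range.

ROBOT

A 6-joint arm with a two-finger parallel gripper is mounted at the origin on the work surface; the furniture and walls round the work are solid. World frame = base frame: x ahead of the robot, y to its left, z up, the work surface at z = 0. Lengths are in m, angles in rad, forces in N, time in s.
With the tool pointing down it reaches from about 0.35 to 0.975 m from the base axis. Payload 4.9 kg.
Tool frame: the origin (TCP) lies midway between the tips of the shut fingers; the grasp point (between the pads) lies 19 mm behind it; z points along the fingers, y is the line along which they close (so a half turn about z gives the same grasp; the last joint's range is limited). The gripper opens to 85 mm and grips with 20 to 120 N. Pads are 22 mm wide; open, the fingers measure 114 mm over their backs; the gripper's body (76 mm by 85 mm) begins 54 mm behind the grasp point. The pads swing forward as they close: fully open they stand 13 mm farther back than shut.
Start: joints at [1.187, 0.053, 1.613, -0, 1.476, -0.119], TCP at [0.164, 0.603, 0.231] pointing down, gripper open.
Joint ranges: [-3.01, 3.01], [-1.01, 2.22], [0.06, 2.58], [-1.02, 4.17], [0.09, 2.62], [-3.14, 3.14]. Speed limits (rad/s): [2.57, 2.57, 3.14, 3.14, 3.14, 3.14].

INTERFACE

Orientations are given as a unit quaternion [w, x, y, z].
In Python, from plant import state, grab_frame, camera_info, job_done, spot_in, masks_of, pinpoint gives the robot as it stands.
- The arm moves only by the shell command python3 -m handwheel 'ROWS' [OPENING]. ROWS is JSON, a list that holds one entry, the list of rows, each a list of 6 numbers: the shift along the world's x, y, z in m, then the turn, a rotation vector about the world's x, y, z in degrees. In form: [[[tx, ty, tz, ax, ay, az], ...]]. A call has 1 to 20 rows; each row shifts and turns the commanded pose from where the row before left it; what a row does not reach is not made up. A row lasts 1/12 s, in which the tool goes at most 41.7 mm and 7.16 degrees, less where a joint would pass 70% of its speed; a pose out of reach is approached as far as the arm can. A call is refused whole if a number of a shift passes 0.0417 or a number of a turn 7.16, either way. A call with a gripper value outside its range is refused whole. OPENING is the opening, from 0 (shut) to 1 (fully open), set as the call begins (- or left out, the last holds). The fingers move at their own pace and stop on an object; the grip force is fixed at half the most. Time passes only in rows, so rows that do not move let the fingers close. It gives the time, the measured TCP pose, the force, the opening and the grip force at its end, in the units of the state.
- state(): the state, without advancing time (a new reading comes with each control period).
- grab_frame(name): name is "scene" or "top" or "wrist"; returns (picture, depth): 420x560x3 uint8, blue, green, red; 420x560 float32, m along the optical axis (not along the pixel's ray), 0 where there is no reading.
- camera_info(name): a dict with "fx", "fy", "cx", "cy" (pixels), "distortion" ([k1, k2, p1, p2, k3] as OpenCV has them; the pictures are not rectified), "T" (4x4, takes a point from camera to world coordinates). Camera axes: x right, y up, looking along -z (the intrinsics and any distortion apply to the point x, -y, -z); pixel columns grow to the right and rows downward; lengths in m; the calibration is good to about 2 mm. A picture is of the moment at which its call begins: read the wrist's pose just before it. camera_info takes no time and is no camera call; for the wrist camera it gives the pose at the moment of the call.
- job_done(): hands the job in; it is judged then, once.
Trained networks look in the newest picture that a camera, given by its name, has taken for a name from the list of things; names that differ only in an ending like _2 or _b are one class to them, and where a whole thing is asked for, a point or a joint stands for the part that bears it (a point fixed in the world has none). Each returns a list of dicts, best first, with "conf" (0 to 1); they miss things now and then, are a little off and sometimes report something else, mostly with a low value. They report only what shows in the picture. A call takes as long as a camera call. They do not tell look-alikes from the thing itself.
- spot_in(camera, thing): "box" ([left, top, width, height] in pixels, round what is visible of it).
- masks_of(camera, thing): "region" (420x560 bool, what is visible of it) and "box" ([left, top, width, height] in pixels, round what is visible of it).
- pinpoint(camera, thing): "position" ([column, row] in pixels: a listed point, or the origin of a listed thing).
The state is a dict: "time": time; "joint_pos": joint angles; "joint_vel": joint speeds; "joint_efforts": joint torques, N m; "tool_pos": TCP position; "tool_rot": TCP orientation; "contact_force": force on the tool from outside, world axes, zero at the start; "ft_torque": the same for the moment, N m; "gripper_width": opening from 0.0 (shut) to 1.0 (fully open); "grasp_force": force on a finger pad.
Only numpy, scipy, OpenCV 4.12 (cv2) and the standard library are available. Lean on these libraries where they do the work, as an engineer would, in place of code of your own. Each camera call takes 0.05 s, during which the arm holds its last target. There are 200 camera calls.

## Working session

There is one attempt and no reset: what is moved stays moved. The work goes in short steps, Python scripts to look and compute and a shell command to move; the robot and the scene stay as the last step left them, time stands still between calls to the robot, and variables do not carry over. Pictures are saved under pics/ and viewed, at most 10 in all, crops included, and the job is handed in when it is done.

```bash
ls; mkdir -p pics
cat > h.py <<'E'
import numpy as np, cv2
from plant import *
def pts(cam,depth,mask=None):
    c=camera_info(cam); v,u=np.nonzero((depth>0) if mask is None else (mask&(depth>0)))
    d=depth[v,u]; K=np.array([[c['fx'],0,c['cx']],[0,c['fy'],c['cy']],[0,0,1]])
    n=cv2.undistortPoints(np.stack([u,v],1).astype(np.float64)[:,None],K,np.array(c['distortion'],float))[:,0]
    P=np.stack([n[:,0]*d,-n[:,1]*d,-d,np.ones_like(d)],1)
    return (P@np.array(c['T']).T)[:,:3],u,v
E
python3 - <<'E'
from h import *
s=state();print(s)
ims=[]
for c in ("scene","top"):
    im,d=grab_frame(c);cv2.imwrite(f"pics/{c}0.png",im);np.save(c+"0.npy",d)
    for t in ["tasting_board","spice_jar","holder","mat","blue_jar","clay_cup","pick_box","pen_pot_1"]:
        for m in masks_of(c,t)[:3]:
            r=np.array(m['region'],bool);P,_,_=pts(c,d,r)
            if len(P)<10: continue
            hi=P[P[:,2]>np.percentile(P[:,2],95)-0.008]
            rect=cv2.minAreaRect((hi[:,:2]*1000).astype(np.float32))
            print(c,t,round(m['conf'],2),m['box'],len(P),'lo',P.min(0).round(3),'hi',P.max(0).round(3),'toprect',np.round(rect[0]),np.round(rect[1]),round(rect[2],1))
print(state()['time'])
E
```

```text
pics
{'time': 0.0, 'joint_pos': array([ 1.18698380e+00,  5.33717701e-02,  1.61431071e+00,  2.29236733e-05,
        1.47599076e+00, -1.18979022e-01]), 'joint_vel': array([ 4.82886382e-05,  1.97688005e-03,  7.89862223e-04, -3.29497313e-04,
        1.21331643e-04, -2.76663886e-04]), 'joint_efforts': array([ 1.02257844e-03, -3.93672645e+01, -3.70182788e+01,  5.49893537e-05,
        6.96119983e-03, -1.39931394e-06]), 'tool_pos': array([0.16333713, 0.60262972, 0.23004379]), 'tool_rot': array([-2.69829691e-04,  1.32031138e-01,  9.91245023e-01, -1.00475396e-03]), 'contact_force': array([-0.16955858,  0.24185127,  0.16471261]), 'ft_torque': array([-0.0302709 , -0.01457419,  0.01677837]), 'grasp_force': 0.0, 'gripper_width': 1.0009818849097338}
scene tasting_board 0.86 [324.0, 263.3, 55.0, 51.4] 1617 lo [ 0.415 -0.292 -0.003] hi [ 0.496 -0.205  0.023] toprect [ 444. -249.] [58. 85.] 2.2
scene spice_jar 0.85 [314.2, 206.4, 28.6, 65.6] 1438 lo [ 0.366 -0.274 -0.003] hi [ 0.628 -0.006  0.128] toprect [ 445. -196.] [40. 40.] 10.5
scene spice_jar 0.82 [322.3, 188.3, 21.7, 21.7] 433 lo [ 0.449 -0.19
[... 2511 characters left out ...]
597. -171.] [30. 46.] 27.2
top blue_jar 0.67 [233.2, 152.7, 28.3, 31.9] 733 lo [ 0.562 -0.002  0.   ] hi [0.628 0.062 0.125] toprect [591.  26.] [50. 48.] 63.2
top blue_jar 0.67 [177.9, 152.4, 35.9, 44.2] 892 lo [ 0.534  0.109 -0.003] hi [0.636 0.187 0.08 ] toprect [554. 148.] [14. 41.] 82.2
top clay_cup 0.57 [176.1, 150.9, 36.3, 45.0] 947 lo [ 0.532  0.109 -0.005] hi [0.644 0.19  0.08 ] toprect [580. 135.] [91. 42.] 2.0
top pick_box 0.84 [320.5, 159.3, 25.9, 25.7] 414 lo [ 0.574 -0.204 -0.015] hi [ 0.631 -0.145  0.07 ] toprect [ 597. -171.] [30. 46.] 27.2
top pen_pot_1 0.59 [128.6, 136.1, 46.1, 50.2] 1425 lo [ 0.563  0.2   -0.898] hi [0.933 0.514 0.144] toprect [607. 239.] [72. 76.] 0.7
0.9
```

Run:
```python
import cv2
a=cv2.imread("pics/top0.png")[110:300,110:410]
b=cv2.imread("pics/scene0.png")[110:345,160:410]
a=cv2.resize(a,None,fx=1.95,fy=1.95);cv2.imwrite("pics/topc.png",cv2.resize(a,None,fx=1.3,fy=1.3));b=cv2.resize(b,None,fx=2.5,fy=2.5,interpolation=cv2.INTER_CUBIC);cv2.imwrite("pics/scenec.png",b)
```

```text
(no output)
```

View pics/topc.png

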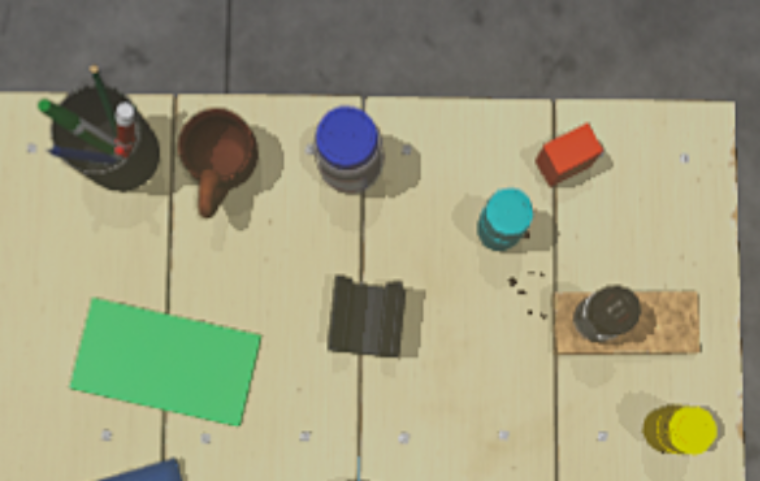

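View pics/scenec.png

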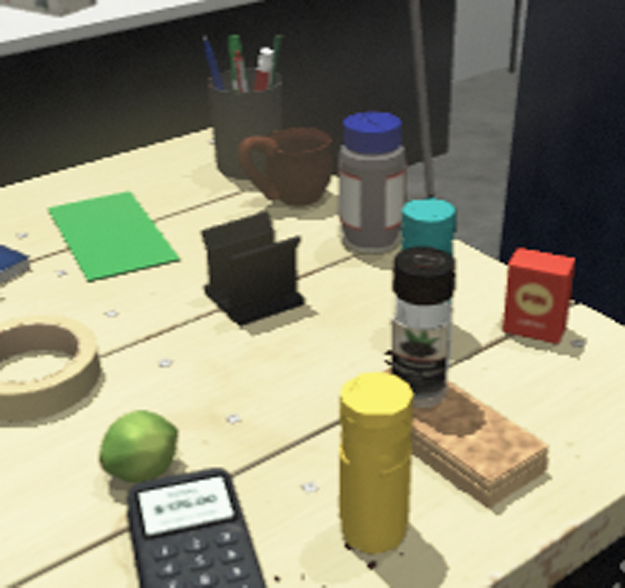

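The candidates for the jar are the dark cap on the board at top px (349,233), the turquoise one at (308,198) and the yellow one at (378,280). The scene crop shows the dark-capped jar standing on the cork board, so I choose that one. Next I need a height map to find a free place for it. I'll move there in the meantime.

```bash
python3 - <<'E'
from h import *
d=np.load("top0.npy");P,_,_=pts("top",d)
print("rows x (desc), cols y from .60 to -.36, 3cm; max height cm, '..' = flat, '##' below table, '  ' none")
for x in np.arange(.72,.10,-.03):
    s="%.2f "%x
    for y in np.arange(.60,-.38,-.03):
        m=(abs(P[:,0]-x)<.015)&(abs(P[:,1]-y)<.015)
        if not m.any(): s+="   ";continue
        z=P[m,2].max(); s+=" ##" if z<-.03 else " .." if z<.008 else "%3d"%round(z*100)
    print(s)
E
python3 -m handwheel '[[[0.0204,-0.0314,0,0,0,-4.7],[0.0204,-0.0314,0,0,0,-4.7],[0.0204,-0.0314,0,0,0,-4.7],[0.0204,-0.0314,0,0,0,-4.7],[0.0204,-0.0314,0,0,0,-4.7],[0.0204,-0.0314,0,0,0,-4.7],[0.0204,-0.0314,0,0,0,-4.7],[0.0204,-0.0314,0,0,0,-4.7],[0.0204,-0.0314,0,0,0,-4.7],[0.0204,-0.0314,0,0,0,-4.7],[0.0204,-0.0314,0,0,0,-4.7],[0.0204,-0.0314,0,0,0,-4.7],[0.0204,-0.0314,0,0,0,-4.7],[0.0204,-0.0314,0,0,0,-4.7],[0.0204,-0.0314,0,0,0,-4.7],[0.0204,-0.0314,0,0,0,-4.7]]]'; python3 -c "
from plant import state;print(state())"
```

```text
rows x (desc), cols y from .60 to -.36, 3cm; max height cm, '..' = flat, '##' below table, '  ' none
0.72                                                                                                    
0.69                                                                                                    
0.66                          .. .. ..    .. .. .. .. .. .. .. .. .. .. .. .. .. .. .. .. .. .. .. ..   
0.63                          .. .. .. 14 14 10  7  7  6 .. .. 12 .. .. .. .. .. ..  7 .. .. .. .. ..   
0.60                          .. .. .. 14  9 14  7  5  6 .. 12 12 12 .. .. .. ..  7  7  6 .. .. .. ..   
0.57                          .. .. .. 14 10 14  6  8  7 .. 12 12 12 .. .. .. ..  7  7 .. .. .. .. ..   
0.54                          .. .. .. .. .. .. ..  8 .. .. .. .. .. .. .. 11 11 .. .. .. .. .. .. ..   
0.51                          .. .. .. .. .. .. .. .. .. .. .. .. .. .. .. 11 11 .. .. .. .. .. .. ..   
0.48                          .. .. .. .. .. .. .. .. .. .. ..  7  6  6 .. .. ..  2 13 13  3  3  2 ..   
0.45                          .. .. .. ..  1  1 .. .. 
[... 1351 characters left out ...]
 0.0
{'time': 2.2333, 'joint_pos': array([ 5.02233672e-02, -2.52485936e-01,  1.89600996e+00,  1.31562714e-04,
        1.49720226e+00,  6.10512160e-02]), 'joint_vel': array([-0.8081096 ,  0.40424286, -0.32941659,  0.00491381, -0.0776717 ,
        0.17369207]), 'joint_efforts': array([  3.3313369 , -28.80774021, -35.67190289,  -0.12314101,
         0.1953551 ,  -0.16848547]), 'tool_pos': array([0.49070513, 0.098996  , 0.23161629]), 'tool_rot': array([2.39902989e-04, 7.10927936e-01, 7.03264729e-01, 3.66606194e-04]), 'contact_force': array([ 1.35192724,  0.41652589, -0.5842295 ]), 'ft_torque': array([ 0.02603007, -0.0589032 , -0.03845559]), 'grasp_force': 0.0, 'gripper_width': 0.998601337920671}
```

```bash
python3 -m handwheel '[[[-0.0048,-0.033,0,0,0,0.3],[-0.0048,-0.033,0,0,0,0.3],[-0.0048,-0.033,0,0,0,0],[-0.0048,-0.033,0,0,0,0],[-0.0048,-0.033,0,0,0,0],[-0.0048,-0.033,0,0,0,0],[-0.0048,-0.033,0,0,0,0],[-0.0048,-0.033,0,0,0,0],[-0.0048,-0.030,0,0,0,0],[0,0,0,0,0,0]]]'
python3 - <<'E'
from h import *
s=state();print(s['joint_pos'].round(3),s['tool_pos'])
im,d=grab_frame("wrist");cv2.imwrite("pics/w1.png",im)
for m in masks_of("wrist","spice_jar")[:3]:
    P,_,_=pts("wrist",d,np.array(m['region'],bool)); t=P[P[:,2]>.118]
    print(m['conf'],m['box'],len(t), t.min(0) if len(t) else 0,t.max(0)if len(t) else 0)
for m in masks_of("wrist","tasting_board")[:2]:
    P,_,_=pts("wrist",d,np.array(m['region'],bool)); t=P[abs(P[:,2]-.022)<.006]
    print(m['conf'],m['box'],cv2.minAreaRect((t[:,:2]*1000).astype(np.float32)))
cv2.imwrite("pics/w1.png",im)
E
```

```text
time: 3.07
tool_pos: [0.4458, -0.1974, 0.2315]
tool_rot: [0.001, 0.708, 0.707, -0.001]
contact_force: [-0.9, 0.1, 0.1]
gripper_width: 0.998
grasp_force: 0.0
[-0.568 -0.286  1.924 -0.002  1.503 -0.567] [ 0.4458398  -0.19741997  0.23154127]
0.91 [262.4, 169.3, 46.2, 59.4] 1637 [ 0.42770327 -0.21124564  0.11801593] [ 0.46707668 -0.17125356  0.12797199]
0.58 [336.0, 82.4, 67.5, 48.0] 0 0 0
0.55 [166.2, 215.5, 60.0, 65.0] 6 [ 0.39661855 -0.19210506  0.24305105] [ 0.40380309 -0.18336618  0.24954904]
0.8 [254.6, 151.6, 48.7, 104.7] ((445.919677734375, -220.45071411132812), (54.91706085205078, 129.91925048828125), 1.3057483434677124)
```

View pics/w1.png

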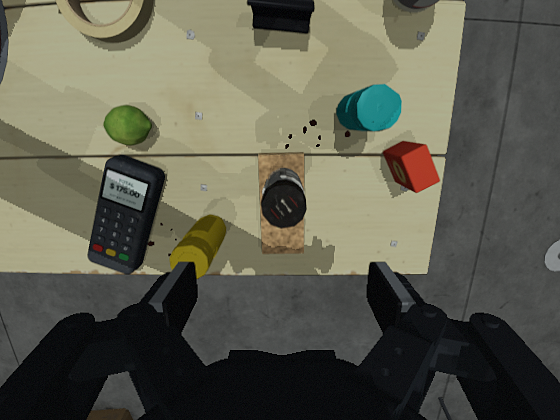

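The wrist view shows the dark-capped jar on the cork board at (284,197), between the fingers. The turquoise jar is at (370,107) and the yellow one at (200,245), both clear of the fingers. Now I descend and grip.

```bash
python3 -m handwheel '[[[0.001,0.004,-0.025,0,0,0],[0,0,-0.025,0,0,0],[0,0,-0.025,0,0,0],[0,0,-0.025,0,0,0],[0,0,-0.025,0,0,0],[0,0,-0.022,0,0,0],[0,0,-0.012,0,0,0],[0,0,0,0,0,0]]]' && python3 -m handwheel '[[[0,0,0,0,0,0],[0,0,0,0,0,0],[0,0,0,0,0,0],[0,0,0,0,0,0],[0,0,0,0,0,0],[0,0,0,0,0,0],[0,0,0,0,0,0],[0,0,0,0,0,0]]]' 0
```

```text
time: 3.88
tool_pos: [0.4459, -0.1868, 0.0691]
tool_rot: [-0.003, 0.705, 0.709, -0.001]
contact_force: [-0.4, 0.1, 0.0]
gripper_width: 1.003
grasp_force: 0.0
time: 4.55
tool_pos: [0.4488, -0.1899, 0.0743]
tool_rot: [0.001, 0.706, 0.708, 0.0]
contact_force: [-1.7, 1.5, 6.6]
gripper_width: 0.464
grasp_force: 59.2
```

```bash
python3 -m handwheel '[[[0,0,0.012,0,0,0],[0,0,0.02,0,0,0],[-0.004,0.004,0.012,0,0,0],[-0.0175,0.019,0,0,0,0],[-0.02,0.022,0,0,0,0],[-0.02,0.022,0,0,0,0],[-0.0175,0.019,0,0,0,0],[-0.004,0.004,0,0,0,0],[0,0,-0.02,0,0,0],[0,0,-0.025,0,0,0],[0,0,-0.013,0,0,0],[0,0,-0.006,0,0,0],[0,0,0,0,0,0],[0,0,0,0,0,0]]]'
```

```text
time: 5.72
tool_pos: [0.3655, -0.0997, 0.0531]
tool_rot: [0.001, 0.706, 0.708, 0.0]
contact_force: [-0.6, -0.1, -0.9]
gripper_width: 0.465
grasp_force: 60.0
```

```bash
python3 -m handwheel '[[[0,0,-0.001,0,0,0],[0,0,-0.001,0,0,0],[0,0,0,0,0,0]]]'|grep -E "pos|force" && python3 -m handwheel '[[[0,0,0,0,0,0],[0,0,0,0,0,0],[0,0,0,0,0,0],[0,0,0,0,0,0],[0,0,0,0,0,0]]]' 0.72 && python3 -m handwheel '[[[0,0,0.015,0,0,0],[0,0,0.03,0,0,0],[0,0,0.035,0,0,0],[0,0,0.035,0,0,0],[0,0,0.035,0,0,0],[0,0,0.02,0,0,0]]]'
python3 -c "
from h import *
im,d=grab_frame('top')
for m in masks_of('top','spice_jar'):
    P,_,_=pts('top',d,np.array(m['region'],bool));t=P[P[:,2]>P[:,2].max()-.01];print(m['conf'],t.mean(0),len(t))
"
```

```text
tool_pos: [0.3656, -0.0998, 0.0519]
contact_force: [-2.4, 1.1, 6.2]
grasp_force: 61.0
time: 6.38
tool_pos: [0.3647, -0.0992, 0.0502]
tool_rot: [-0.0, 0.706, 0.709, -0.0]
contact_force: [0.6, -0.4, -0.4]
gripper_width: 0.716
grasp_force: 0.0
time: 6.88
tool_pos: [0.3659, -0.0997, 0.2248]
tool_rot: [0.003, 0.706, 0.709, 0.001]
contact_force: [0.7, -0.2, 0.2]
gripper_width: 0.717
grasp_force: 0.0
0.87 [ 0.53232968 -0.11055878  0.10540462] 261
```

```bash
python3 -m handwheel '[[[0.0135,-0.0167,0.007,7,0,0],[0.0135,-0.0167,0.007,7,0,0],[0.0135,-0.0167,0.007,7,0,0],[0.0135,-0.0167,0.007,7,0,0],[0.0135,-0.0167,0.007,7,0,0],[0.0135,-0.0167,0.007,7,0,0],[0,0,0,0,0,0],[0,0,0,0,0,0]]]' 1; python3 -c "
from plant import state;s=state();print(s['joint_pos'].round(3),s['tool_pos'],s['tool_rot'].round(4))"
```

```text
time: 7.65
tool_pos: [0.4452, -0.2003, 0.2581]
tool_rot: [-0.256, 0.66, 0.659, 0.254]
contact_force: [-0.3, 0.4, 0.3]
gripper_width: 1.0
grasp_force: 0.0
[-0.842  0.006  1.738  0.501  1.949 -0.787] [ 0.44522161 -0.20030272  0.25805888] [-0.2565  0.6597  0.6592  0.2541]
```

```bash
python3 -m handwheel '[[[0,0.016,0.002,-6.7,0,0],[0,0.016,0.002,-6.7,0,0],[0,0.016,0.002,-6.7,0,0],[0,0.016,0.002,-6.7,0,0],[0,0.016,0.002,-6.7,0,0],[0,0.016,0.002,-6.7,0,0],[0,0.016,0.002,-6.7,0,0],[0,0.016,0,-6.7,0,0],[0,0.016,0,-6.7,0,0],[0,0.016,0,-6.7,0,0],[0,0.016,0,-6.7,0,0],[0,0.016,0,-6.7,0,0],[0,0.016,0,-6.7,0,0],[0,0,0,0,0,0],[0,0,0,0,0,0]]]'; python3 -c "
from plant import state;s=state();print(s['joint_pos'].round(3),s['tool_pos'],s['tool_rot'].round(4))"
```

```text
time: 8.9
tool_pos: [0.4445, 0.0106, 0.2752]
tool_rot: [0.271, 0.65, 0.657, -0.271]
contact_force: [-0.6, 0.1, 0.1]
gripper_width: 0.996
grasp_force: 0.0
[ 0.287 -0.253  1.961 -0.752  1.67   0.292] [0.4444815  0.01058116 0.27521457] [ 0.2709  0.6496  0.6565 -0.2712]
```

```bash
cat > kin.py <<'E'
import numpy as np
from scipy.spatial.transform import Rotation as R
from scipy.optimize import least_squares
Q=[[1.187,.0534,1.6143,0,1.476,-.119],[-.568,-.286,1.924,-.002,1.503,-.567],[-.842,.006,1.738,.501,1.949,-.787],[.287,-.253,1.961,-.752,1.67,.292]]
X=[[.1633,.6026,.2300],[.4458,-.1974,.2315],[.4452,-.2003,.2581],[.4445,.0106,.2752]]
W=[[-.0003,.132,.9912,-.001],[.001,.708,.707,-.001],[-.2565,.6597,.6592,.2541],[.2709,.6496,.6565,-.2712]]
z=lambda a:R.from_euler('z',a); y=lambda a:R.from_euler('y',a)
F0=None
def fk(q,p):
    d1,a1,a2,a3,d4,x5,y5,L=p
    r=z(q[0]); o=r.apply([a1,0,d1]); r=r*y(q[1]); o=o+r.apply([0,0,a2]); r=r*y(q[2])
    o=o+r.apply([a3,0,d4]); r=r*z(q[3]); r=r*y(q[4]); o=o+r.apply([x5,y5,L]); return o,r*z(q[5])
p0=np.array([.3,.05,.4,.03,.35,0,.075,.25])
f=lambda p:np.r_[np.concatenate([fk(q,p)[0]-x for q,x in zip(Q,X)]),(p-p0)*.005]
s=least_squares(f,p0);P=s.x
C=R.from_quat(np.roll(W[1],-1)); C=fk(Q[1],P)[1].inv()*C   # fixed tool frame
def ik(x,rot,q0):
    lo=[-3.01,-1.01,.06,-1.02,.09,-3.14];hi=[3.01,2.22,2.58,4.17,2.62,3.14]
    g=lambda q:np.r_[(fk(q,P)[0]-x)*5,((fk(q,P)[1]*C).inv()*rot).as_rotvec()]
    t=least_squares(g,np.clip(q0,np.array(lo)+.01,np.array(hi)-.01),bounds=(lo,hi));return t.x,np.abs(t.fun).max()
if __name__=="__main__":
    print(P.round(3)); 
    for q,x,w in zip(Q,X,W): o,r=fk(q,P); print((o-x).round(4),((r*C).inv()*R.from_quat(np.roll(w,-1))).magnitude().round(4))
    down=R.from_quat([.7071,.7071,0,0])
    T=lambda a,yaw=0:R.from_euler('z',yaw,degrees=True)*R.from_euler('x',a,degrees=True)*down
    for n,x,a,yw,q0 in [("pick45",[.447,-.26,.015],45,0,Q[2]),("pick35",[.447,-.26,.015],35,0,Q[2]),("stand-45",[.447,-.005,.10],-45,-6,Q[3]),("stand-50",[.447,-.005,.10],-50,-6,Q[3]),("re50",[.447,.02,.10],50,-6,Q[2]),("re65",[.447,.02,.10],65,-6,Q[2]),("re80",[.447,.02,.1],80,-6,Q[2]),
      ("lay-10",[.415,.22,.01],-10,-12,Q[3]),("lay-30",[.415,.22,.01],-30,-12,Q[3]),("lay-40",[.415,.22,.01],-40,-12,Q[3])]:
        q,e=ik(np.array(x),T(a,yw),q0); o=fk(q,P); w=o[0]-o[1].apply([P[5],P[6],P[7]]); print(n,q.round(2),'err',e.round(4),'wrist',w.round(2))
E
python3 kin.py
```

```text
[ 0.212  0.812  0.406  0.173 -0.422 -0.22   0.063  0.231]Traceback (most recent call last):
  File "kin.py", line 23, in <module>
    for q,x,w in zip(Q,X,W): o,r=fk(q,P); print((o-x).round(4),((r*C).inv()*R.from_quat(np.roll(w,-1))).magnitude().round(4))
                                                               ^^^^^^^^^^^^^^^^^^^^^^^^^^^^^^^^^^^^^^^^^^^^^^^^^^^^^^^^^^
AttributeError: 'float' object has no attribute 'round'
```

```bash
sed -i 's/(p-p0)\*.005\]/(p-p0)*np.array([.005,.02,.005,.05,.005,.05,.005,.01])]/; s/\.magnitude()\.round(4)/.magnitude()/' kin.py; python3 kin.py
```

```text
[ 0.186  0.566  0.401  0.105 -0.134 -0.171  0.064  0.243]
[ 0.0072 -0.009   0.0211] 0.00119476771503157
[-0.0041 -0.0089 -0.    ] 3.33067189731743e-16
[-0.0013 -0.0039  0.0167] 0.001091582493061548
[ 0.006  -0.0131 -0.0377] 0.0009991671361403195
pick45 [-0.85 -0.6   1.3   0.31  2.62 -0.6 ] err 0.5384 wrist [ 0.23 -0.35  0.32]
pick35 [-0.82 -0.71  1.32  0.27  2.62 -0.58] err 0.4461 wrist [ 0.22 -0.33  0.3 ]
stand-45 [ 0.48 -0.71  1.48 -1.    2.46 -0.21] err 0.1353 wrist [0.26 0.1  0.34]
stand-50 [ 0.5  -0.71  1.52 -1.02  2.43 -0.2 ] err 0.1858 wrist [0.25 0.11 0.34]
re50 [-0.62 -0.88  1.62  0.83  2.37  0.17] err 0.326 wrist [ 0.19 -0.12  0.29]
re65 [-0.7  -0.99  1.8   0.96  2.26  0.2 ] err 0.4536 wrist [ 0.15 -0.1   0.26]
re80 [-0.77 -1.01  1.95  1.03  2.19  0.17] err 0.5976 wrist [ 0.12 -0.1   0.25]
lay-10 [ 0.51 -0.89  1.42 -0.27  2.62  0.48] err 0.0736 wrist [0.21 0.21 0.26]
lay-30 [ 0.67 -0.79  1.41 -0.55  2.62  0.39] err 0.2261 wrist [0.2  0.24 0.28]
lay-40 [ 0.72 -0.73  1.41 -0.62  2.62  0.38] err 0.325 wrist [0.2  0.26 0.29]
```

```bash
python3 - <<'E'
s=open('kin.py').read()
s=s.replace("Q=[[1.187","Q=[[.0502,-.2525,1.896,.0001,1.4972,.0611],[1.187").replace("X=[[","X=[[.4907,.0990,.2316],[").replace("W=[[","W=[[.0002,.7109,.7033,.0004],[")
s=s.replace("x5,y5,L=p","x5,y5,L,y1=p").replace("[a1,0,d1]","[a1,y1,d1]").replace(".075,.25])",".04,.25,.04])").replace(".005,.01])]",".005,.01,.005])*.2]")
s=s.replace("Q[3]","Q[9]").replace("Q[2]","Q[3]").replace("Q[9]","Q[4]").replace("p0=np.array([.3,.05,.4,.03,.35","p0=np.array([.3,.05,.41,.03,.5")
open('kin.py','w').write(s)
E
python3 kin.py
```

```text
[ 0.237 -0.007  0.426  0.094  0.617  0.001 -0.     0.279  0.074]
[ 0.     -0.0001  0.0002] 0.00017206355790175436
[ 0.     -0.0001 -0.    ] 1.1102316603576705e-16
[ 0.0001  0.0001 -0.0002] 0.0011947677150314594
[ 0.0001 -0.0001 -0.    ] 0.0002740415919270779
[-0. -0.  0.] 0.0006284308424567385
pick45 [-0.91  0.42  1.72  0.45  1.66 -1.03] err 0.0 wrist [ 0.45 -0.46  0.21]
pick35 [-0.88  0.32  1.79  0.38  1.53 -0.99] err 0.0 wrist [ 0.45 -0.42  0.24]
stand-45 [ 0.24  0.    2.04 -0.73  1.46  0.57] err 0.0 wrist [0.47 0.19 0.3 ]
stand-50 [ 0.27  0.05  2.03 -0.8   1.5   0.62] err 0.0 wrist [0.47 0.21 0.28]
re50 [-0.59 -0.06  2.14  0.75  1.57 -0.69] err 0.0 wrist [ 0.43 -0.19  0.28]
re65 [-0.66  0.1   2.11  0.89  1.7  -0.81] err 0.0 wrist [ 0.42 -0.23  0.22]
re80 [-0.7   0.28  2.07  1.01  1.85 -0.91] err 0.0 wrist [ 0.42 -0.25  0.15]
lay-10 [ 0.41  0.02  2.05 -0.15  1.18  0.69] err 0.0 wrist [0.43 0.27 0.29]
lay-30 [ 0.55  0.22  1.9  -0.38  1.41  0.89] err 0.0 wrist [0.45 0.36 0.25]
lay-40 [ 0.6   0.33  1.82 -0.46  1.54  0.95] err 0.0 wrist [0.45 0.4  0.22]
```

```bash
python3 -m handwheel '[[[0.0002,-0.022,0,6.67,0,0],[0.0002,-0.022,0,6.67,0,0],[0.0002,-0.022,0,6.67,0,0],[0.0002,-0.022,0,6.67,0,0],[0.0002,-0.022,-0.005,6.67,0,0],[0.0002,-0.022,-0.010,6.67,0,0],[0.0002,-0.022,-0.010,6.67,0,0],[0.0002,-0.022,-0.010,6.67,0,0],[0.0002,-0.022,-0.020,6.67,0,0],[0.0002,-0.022,-0.020,6.67,0,0],[0.0002,-0.022,-0.02,6.67,0,0],[0.0002,-0.022,-0.02,6.67,0,0],[0,0,-0.02,0,0,0],[0,0,-0.02,0,0,0],[0,0,-0.02,0,0,0],[0,0,0,0,0,0],[0,0,0,0,0,0]]]'
python3 - <<'E'
from h import *
from scipy.spatial.transform import Rotation as R
s=state();r=R.from_quat(np.roll(s['tool_rot'],-1));print(s['tool_pos'],'dir',r.apply([0,0,1]).round(3),'close',r.apply([0,1,0]).round(3))
im,d=grab_frame("wrist");cv2.imwrite("pics/w2.png",im)
for c in ("wrist","top","scene"):
  if c!="wrist": im,d=grab_frame(c)
  for m in masks_of(c,"tasting_board")[:1]:
    P,_,_=pts(c,d,np.array(m['region'],bool)); t=P[abs(P[:,2]-.022)<.006]
    print(c,m['conf'],m['box'],cv2.minAreaRect((t[:,:2]*1000).astype(np.float32)),np.percentile(t[:,1],[1,99]))
E
```

```text
time: 10.32
tool_pos: [0.4473, -0.2559, 0.102]
tool_rot: [-0.211, 0.674, 0.675, 0.213]
contact_force: [-0.9, 0.4, 0.5]
gripper_width: 1.003
grasp_force: 0.0
[ 0.44727954 -0.25594275  0.10197918] dir [ 0.002  0.573 -0.82 ] close [1.    0.001 0.003]
wrist 0.9 [245.5, 171.9, 71.1, 152.5] ((446.9308776855469, -226.3500518798828), (56.35325241088867, 129.61351013183594), 0.9812259674072266) [-0.28991431 -0.16369419]
top 0.62 [326.1, 222.2, 60.8, 27.9] ((447.3005065917969, -225.67608642578125), (54.22029495239258, 131.75006103515625), 1.434613585472107) [-0.2889079  -0.16155209]
scene 0.88 [315.1, 254.6, 64.4, 61.3] ((445.393798828125, -226.45167541503906), (131.56622314453125, 57.67165756225586), 89.3528060913086) [-0.29059553 -0.16451872]
```

View pics/w2.png

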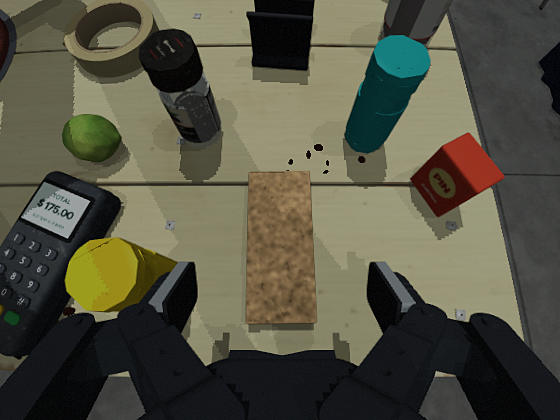

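The view shows the bare cork board at (281,250) between the fingers and the spice jar upright at (180,90). The left finger is close to the yellow jar at (120,275), so I'll narrow the opening before going down.

```bash
python3 -m handwheel '[[[0,-0.0015,0,0,0,1],[0,0,-0.01,0,0,0],[0,0,-0.02,0,0,0],[0,0,-0.02,0,0,0],[0,0,-0.02,0,0,0],[0,0,-0.016,0,0,0],[0,0,-0.01,0,0,0],[0,0,0,0,0,0],[0,0,0,0,0,0]]]' 0.8 && python3 -m handwheel '[[[0,0,0,0,0,0],[0,0,0,0,0,0],[0,0,0,0,0,0],[0,0,0,0,0,0],[0,0,0,0,0,0],[0,0,0,0,0,0]]]' 0
```

```text
time: 11.37
tool_pos: [0.448, -0.2565, 0.0049]
tool_rot: [-0.214, 0.667, 0.682, 0.211]
contact_force: [0.5, 0.6, -1.0]
gripper_width: 0.798
grasp_force: 0.0
time: 11.87
tool_pos: [0.4491, -0.2579, 0.0066]
tool_rot: [-0.212, 0.667, 0.682, 0.211]
contact_force: [1.4, -2.8, 6.7]
gripper_width: 0.638
grasp_force: 65.7
```

```bash
python3 -m handwheel '[[[0,0,0.01,0,0,0],[0,0,0.02,0,0,0],[0,0,0.03,0,0,0],[0,0,0.03,0,0,0],[0,0,0.03,0,0,0],[0,0,0.03,0,0,0],[0,0,0.025,0,0,0],[0,0,0.0185,0,0,0],[0,0,0,0,0,0]]]' | grep -E "width|force|pos" && python3 -m handwheel '[[[0,0.014,0,-5,0,0],[0,0.0187,0,-6.5,0,0],[0,0.0187,0,-6.5,0,0],[0,0.0187,0,-6.5,0,0],[0,0.0187,0,-6.5,0,0],[0,0.0187,0,-6.5,0,0],[0,0.0187,0,-6.5,0,0],[0,0.0187,0,-6.5,0,0],[0,0.0187,0,-6.5,0,0],[0,0.0187,0,-6.5,0,0],[0,0.0187,0,-6.5,0,0],[0,0.0187,0,-6.5,0,0],[0,0.0187,0,-6.5,0,0],[0,0.0187,0,-6.5,0,0],[0,0.005,0,-3.5,0,0],[0,0,0,-3.5,0,-3.5],[0,0,0,0,0,-3.5],[0,0,0,0,0,0],[0,0,0,0,0,0]]]'
python3 - <<'E'
from h import *
from scipy.spatial.transform import Rotation as R
s=state();r=R.from_quat(np.roll(s['tool_rot'],-1));print(s['joint_pos'].round(2),s['tool_pos'],'dir',r.apply([0,0,1]).round(3),'close',r.apply([0,1,0]).round(3))
V=[]
for c in ("scene","top","wrist"):
  im,d=grab_frame(c);V.append(im)
  for t in ("tasting_board","holder"):
   for m in masks_of(c,t)[:1]:
    P,_,_=pts(c,d,np.array(m['region'],bool))
    print(c,t,round(m['conf'],2),m['box'],np.percentile(P,2,axis=0).round(3),np.percentile(P,98,axis=0).round(3))
    if t=="holder":
      q=P[(P[:,2]>.03)&(P[:,2]<.075)];print(cv2.minAreaRect((q[:,:2]*1000).astype(np.float32)))
cv2.imwrite("pics/s3.png",np.hstack([cv2.resize(V[0][100:340,160:420],None,fx=1.5,fy=1.5),cv2.resize(V[2][:,100:460],(309,360))]))
E
```

```text
tool_pos: [0.4493, -0.2579, 0.2031]
contact_force: [0.4, -0.3, 0.0]
gripper_width: 0.637
grasp_force: 65.0
time: 14.2
tool_pos: [0.4477, 0.005, 0.1973]
tool_rot: [0.332, 0.639, 0.574, -0.39]
contact_force: [0.4, -0.5, -1.0]
gripper_width: 0.64
grasp_force: 64.9
[ 0.34  0.04  1.95 -0.92  1.75  0.57] [0.44767312 0.00501421 0.19727459] dir [-0.117 -0.872 -0.476] close [ 0.992 -0.121 -0.022]
scene tasting_board 0.78 [240.1, 122.9, 36.5, 73.3] [ 0.416 -0.014  0.102] [0.473 0.017 0.227]
scene holder 0.64 [239.8, 191.8, 41.3, 40.2] [ 0.416 -0.026 -0.001] [0.479 0.042 0.063]
((445.96978759765625, 7.532646179199219), (60.32740020751953, 64.76619720458984), 83.98267364501953)
top tasting_board 0.9 [243.6, 210.2, 21.5, 36.7] [ 0.419 -0.014  0.106] [0.477 0.021 0.232]
top holder 0.8 [240.3, 215.7, 27.9, 31.6] [ 0.416 -0.023 -0.002] [0.481 0.037 0.226]
((448.94158935546875, 9.601219177246094), (61.569488525390625, 59.79057693481445), 80.10514068603516)
wrist tasting_board 0.58 [222.3, 96.7, 120.5, 234.7] [0.421 0.008 0.103] [0.474 0.025 0.225]
wrist holder 0.66 [224.8, 1.1, 118.0, 72.1] [ 0.416 -0.017  0.02 ] [0.476 0.041 0.062]
((447.25164794921875, 11.700216293334961), (58.34245681762695, 63.72294998168945), 84.12519836425781)
```

View pics/s3.png

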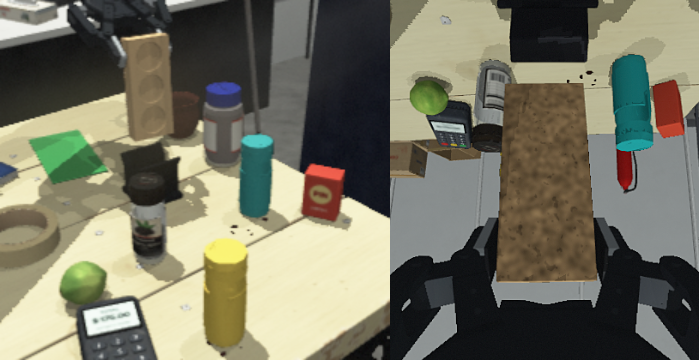

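Board hangs upright with its wells toward -y, over the holder at scene px (260,215). It is turned about 6.5° too far (96.5° instead of 90°), so I'll correct that and then measure.

```bash
python3 -m handwheel '[[[0,0,0,3.5,0,0],[0,0,0,3,-0.4,0],[0,0,0,0,0,0],[0,0,0,0,0,0]]]'
cat > meas.py <<'E'
from h import *
from scipy.spatial.transform import Rotation as R
s=state();r=R.from_quat(np.roll(s['tool_rot'],-1));print(s['tool_pos'],'dir',r.apply([0,0,1]).round(3),'close',r.apply([0,1,0]).round(3))
H=np.array([.4475,.009]);ex=np.array([np.cos(np.radians(-6)),np.sin(np.radians(-6))]);ey=np.array([-ex[1],ex[0]])
for c in ("scene","wrist","top"):
  im,d=grab_frame(c)
  for m in masks_of(c,"tasting_board")[:1]:
    P,_,_=pts(c,d,cv2.erode(np.array(m['region'],np.uint8),np.ones((3,3)))>0)
    P=P[(P[:,2]>.07)&(np.linalg.norm(P[:,:2]-H,axis=1)<.08)]
    a=(P[:,:2]-H)@ex;b=(P[:,:2]-H)@ey
    A=np.c_[a,P[:,2]-.1,np.ones(len(a))];w=np.ones(len(a),bool)
    for _ in range(6): k=np.linalg.lstsq(A[w],b[w],rcond=None)[0];w=abs(b-A@k)<.003
    print(c,round(m['conf'],2),w.sum(),'yaw/tilt deg',np.degrees(k[:2]).round(1),'b at z=.1',k[2].round(4),'b bottom',(k[2]+k[1]*(P[:,2].min()-.1)).round(4),'a',np.percentile(a,[2,98]).round(3),'z',np.percentile(P[:,2],[1,99]).round(3))
E
python3 meas.py
```

```text
time: 14.98
tool_pos: [0.4483, 0.005, 0.1996]
tool_rot: [0.299, 0.66, 0.592, -0.353]
contact_force: [-1.1, 0.4, 0.3]
gripper_width: 0.636
grasp_force: 65.0
[0.44834167 0.00499565 0.19955505] dir [-0.112 -0.812 -0.572] close [ 0.993 -0.12  -0.024]
scene 0.61 1018 yaw/tilt deg [-1.2 -0.1] b at z=.1 -0.0108 b bottom -0.0108 a [-0.03   0.024] z [0.104 0.23 ]
wrist 0.63 23766 yaw/tilt deg [-1.2 -0. ] b at z=.1 0.0114 b bottom 0.0114 a [-0.027  0.025] z [0.102 0.227]
top 0.69 108 yaw/tilt deg [-0.2 12.5] b at z=.1 -0.0296 b bottom -0.0194 a [-0.025  0.028] z [0.183 0.233]
```

```bash
python3 -m handwheel '[[[0,0,-0.01,0,-1.4,1.2],[0,0,-0.015,0,0,0],[0,0,-0.012,0,0,0],[0,0,-0.01,0,0,0],[0,0,-0.01,0,0,0],[0,0,-0.01,0,0,0],[0,0,-0.01,0,0,0],[0,0,-0.007,0,0,0],[0,0,0,0,0,0]]]' && python3 -m handwheel '[[[0,0,-0.003,0,0,0],[0,0,-0.002,0,0,0],[0,0,0,0,0,0],[0,0,0,0,0,0]]]'
```

```text
time: 16.03
tool_pos: [0.4472, 0.0049, 0.1129]
tool_rot: [0.308, 0.657, 0.596, -0.343]
contact_force: [0.3, 0.0, -2.3]
gripper_width: 0.635
grasp_force: 65.0
time: 16.37
tool_pos: [0.4484, 0.0053, 0.1102]
tool_rot: [0.309, 0.658, 0.596, -0.342]
contact_force: [-0.0, 0.4, -1.8]
gripper_width: 0.637
grasp_force: 65.0
```

```bash
python3 -m handwheel '[[[0,0,-0.0015,0,0,0],[0,0,-0.0015,0,0,0],[0,0,0,0,0,0]]]'|grep -E "pos|force"; python3 -m handwheel '[[[0,0,-0.001,0,0,0],[0,0,-0.0005,0,0,0],[0,0,0,0,0,0]]]'|grep -E "pos|force"; python3 meas.py
```

```text
tool_pos: [0.4484, 0.0052, 0.1071]
contact_force: [-0.4, 1.3, -0.9]
grasp_force: 65.0
tool_pos: [0.4484, 0.0051, 0.107]
contact_force: [-2.7, 1.2, 6.5]
grasp_force: 65.6
[0.44844393 0.00511755 0.10698395] dir [-0.082 -0.815 -0.573] close [ 0.995 -0.099 -0.   ]
scene 0.94 465 yaw/tilt deg [-0.1 -0.4] b at z=.1 -0.0109 b bottom -0.0106 a [-0.028  0.025] z [0.071 0.138]
wrist 0.63 14450 yaw/tilt deg [-0.  -0.2] b at z=.1 0.0114 b bottom 0.0115 a [-0.025  0.026] z [0.071 0.135]
top 0.79 82 yaw/tilt deg [1.1 8.6] b at z=.1 -0.0064 b bottom -0.0084 a [-0.025  0.025] z [0.114 0.142]
```

```bash
python3 -m handwheel '[[[0,0,0,0,0,0],[0,0,0,0,0,0],[0,0,0,0,0,0],[0,0,0,0,0,0],[0.0008,0.0082,0.0057,0,0,0],[0.0016,0.0163,0.0115,0,0,0],[0.0024,0.0245,0.0172,0,0,0],[0.0024,0.0245,0.0172,0,0,0],[0.0024,0.0245,0.0172,0,0,0],[0,0,0.01,0,0,0],[0,0,0,0,0,0]]]' 0.9; python3 meas.py
```

```text
time: 18.08
tool_pos: [0.4594, 0.1049, 0.1869]
tool_rot: [0.31, 0.658, 0.596, -0.34]
contact_force: [0.3, -0.8, 0.4]
gripper_width: 0.905
grasp_force: 0.0
[0.45936519 0.10494462 0.18690293] dir [-0.077 -0.813 -0.577] close [ 0.995 -0.096  0.003]
scene 0.93 474 yaw/tilt deg [-1.1  0.7] b at z=.1 -0.0103 b bottom -0.0106 a [-0.029  0.024] z [0.071 0.138]
wrist 0.61 4124 yaw/tilt deg [ 0.1 -0.2] b at z=.1 0.0106 b bottom 0.0107 a [-0.028  0.023] z [0.071 0.136]
top 0.57 84 yaw/tilt deg [1.4 0. ] b at z=.1 -0.0003 b bottom -0.0003 a [-0.026  0.027] z [0.093 0.142]
```

```bash
python3 -m handwheel '[[[-0.0013,-0.0109,0.02,6.72,-0.65,0],[-0.0013,-0.0109,0.02,6.72,-0.65,0],[-0.0013,-0.0109,0.02,6.72,-0.65,0],[-0.0013,-0.0109,0.02,6.72,-0.65,0],[-0.0013,-0.0109,0,6.72,-0.65,0],[-0.0013,-0.0109,0,6.72,-0.65,0],[-0.0013,-0.0109,0,6.72,-0.65,0],[-0.0013,-0.0109,0,6.72,-0.65,0],[-0.0013,-0.0109,0,6.72,-0.65,0],[-0.0013,-0.0109,0,6.72,-0.65,0],[-0.0013,-0.0109,0,6.72,-0.65,0],[-0.0013,-0.0109,0,6.72,-0.65,0],[-0.0013,-0.0109,0,6.72,-0.65,0],[-0.0013,-0.0109,0,6.72,-0.65,0],[-0.0013,-0.0109,-0.01,6.72,-0.65,0],[-0.0013,-0.0109,-0.02,6.72,-0.65,0],[-0.0013,-0.0109,-0.02,6.72,-0.65,0],[0,0,-0.02,0,0,0],[0,0,-0.015,0,0,0],[0,0,0,0,0,0]]]'
python3 - <<'E'
exec(open('meas.py').read())
im,d=grab_frame("wrist");cv2.imwrite("pics/w4.png",im);print(s['joint_pos'].round(2))
E
```

```text
time: 20.05
tool_pos: [0.4339, -0.0811, 0.1757]
tool_rot: [-0.339, 0.642, 0.581, 0.368]
contact_force: [-0.4, 0.8, -0.5]
gripper_width: 0.896
grasp_force: 0.0
[ 0.43390874 -0.08111636  0.17565465] dir [ 0.079  0.863 -0.498] close [ 0.995 -0.095 -0.008]
scene 0.81 396 yaw/tilt deg [-0.1  1.6] b at z=.1 -0.0101 b bottom -0.0109 a [-0.029  0.024] z [0.071 0.137]
wrist 0.68 1443 yaw/tilt deg [-0.   9.5] b at z=.1 -0.0086 b bottom -0.0136 a [-0.025  0.026] z [0.071 0.138]
top 0.63 81 yaw/tilt deg [0.8 2.7] b at z=.1 -0.0026 b bottom -0.0036 a [-0.026  0.025] z [0.09  0.141]
[-0.81  0.02  2.    0.76  1.87 -0.77]
```

View pics/w4.png

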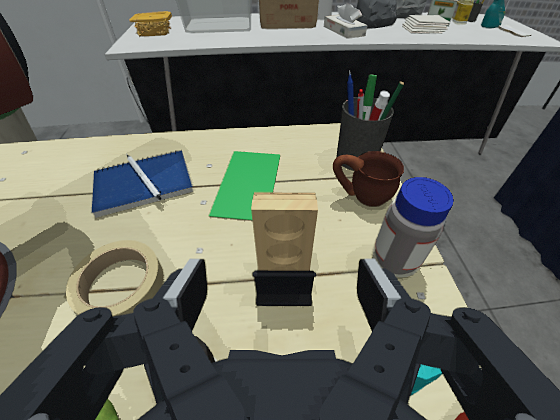

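```bash
python3 -m handwheel '[[[0.0045,0,-0.013,0,0,0],[0.0018,0.019,-0.011,0,0,0],[0.0018,0.019,-0.011,0,0,0],[0.0018,0.019,-0.011,0,0,0],[0.0018,0.019,-0.011,0,0,0],[0.0012,0.0123,-0.0071,0,0,0],[0.0007,0.0077,-0.0044,0,0,0],[0,0,0,0,0,0],[0,0,0,0,0,0]]]' && python3 -m handwheel '[[[0,0,0,0,0,0],[0,0,0,0,0,0],[0,0,0,0,0,0],[0,0,0,0,0,0],[0,0,0,0,0,0],[0,0,0,0,0,0]]]' 0; python3 meas.py
```

```text
time: 21.15
tool_pos: [0.4496, 0.0138, 0.1111]
tool_rot: [-0.336, 0.641, 0.583, 0.369]
contact_force: [0.9, -1.4, 0.0]
gripper_width: 0.902
grasp_force: 0.0
time: 21.65
tool_pos: [0.4499, 0.0133, 0.1116]
tool_rot: [-0.336, 0.641, 0.583, 0.369]
contact_force: [-0.6, -2.6, 5.5]
gripper_width: 0.639
grasp_force: 64.1
[0.44992743 0.01327658 0.11160189] dir [ 0.082  0.861 -0.502] close [ 0.996 -0.095  0.   ]
scene 0.6 211 yaw/tilt deg [ 0.3 -0.4] b at z=.1 -0.0091 b bottom -0.0089 a [-0.028  0.025] z [0.07  0.138]
wrist 0.62 3881 yaw/tilt deg [0.3 9.7] b at z=.1 -0.0065 b bottom -0.0116 a [-0.024  0.028] z [0.072 0.138]
top 0.73 90 yaw/tilt deg [ 0.4 13.8] b at z=.1 -0.0077 b bottom -0.0141 a [-0.021  0.028] z [0.091 0.142]
```

```bash
python3 -m handwheel '[[[0,0,0.006,0,0,0],[0,0,0.012,0,0,0],[0,0,0.02,0,0,0],[0,0,0.025,0,0,0],[0,0,0.025,0,0,0],[0,0,0.025,0,0,0],[0,0,0.015,0,0,0],[0,0,0,0,0,0]]]'|grep -E "pos|force|width" && python3 -m handwheel '[[[-0.0022,0.0155,0,-6.40,0.61,0],[-0.0022,0.0155,0,-6.40,0.61,0],[-0.0022,0.0155,0,-6.40,0.61,0],[-0.0022,0.0155,0,-6.40,0.61,0],[-0.0022,0.0155,0,-6.40,0.61,0],[-0.0022,0.0155,0,-6.40,0.61,0],[-0.0022,0.0155,0,-6.40,0.61,0],[-0.0022,0.0155,0,-6.40,0.61,0],[-0.0022,0.0155,0,-6.40,0.61,0],[-0.0022,0.0155,0,-6.40,0.61,0],[-0.0022,0.0155,0,-6.40,0.61,0],[-0.0022,0.0155,0,-6.40,0.61,0],[-0.0022,0.0155,0,-6.40,0.61,0],[-0.0022,0.0155,0,-6.40,0.61,0],[0,0,-0.02,0,0,-3.1],[0,0,-0.03,0,0,-3.1],[0,0,-0.03,0,0,0],[0,0,-0.03,0,0,0],[0,0,0,0,0,0],[0,0,0,0,0,0]]]'
cat > m2.py <<'E'
from h import *
from scipy.spatial.transform import Rotation as R
s=state();r=R.from_quat(np.roll(s['tool_rot'],-1));print(s['joint_pos'].round(2),s['tool_pos'],'dir',r.apply([0,0,1]).round(3),'close',r.apply([0,1,0]).round(3))
for c in ("top","scene","wrist"):
  im,d=grab_frame(c); cv2.imwrite(f"pics/m2{c}.png",im)
  for m in masks_of(c,"tasting_board")[:1]:
    P,_,_=pts(c,d,cv2.erode(np.array(m['region'],np.uint8),np.ones((3,3)))>0);P=P[np.linalg.norm(P[:,:2]-[.41,.2],axis=1)<.13]
    w=P[:,2]>np.percentile(P[:,2],90)-.02
    for _ in range(6):
        A=np.c_[P[:,:2]-[.41,.19],np.ones(len(P))];k=np.linalg.lstsq(A[w],P[w,2],rcond=None)[0];w=abs(P[:,2]-A@k)<.004
    (x,y),wh,an=cv2.minAreaRect((P[w][:,:2]*1000).astype(np.float32))
    print(c,round(m['conf'],2),w.sum(),'slope x,y deg',np.degrees(k[:2]).round(1),'z',k[2].round(4),'rect',np.round([x,y,*wh,an],1))
E
python3 m2.py
```

```text
tool_pos: [0.4505, 0.0131, 0.2421]
contact_force: [-0.0, -0.6, -0.1]
gripper_width: 0.635
grasp_force: 63.7
time: 24.28
tool_pos: [0.4165, 0.2297, 0.126]
tool_rot: [0.163, 0.748, 0.61, -0.205]
contact_force: [-0.2, 0.2, -0.3]
gripper_width: 0.633
grasp_force: 63.6
[ 0.56  0.08  1.84 -0.37  1.61  0.82] [0.41654817 0.22967157 0.12600811] dir [-0.108 -0.495 -0.862] close [ 0.979 -0.203 -0.006]
top 0.56 941 slope x,y deg [-0.9 -1.2] z 0.1376 rect [409.2 191.  128.3  50.9  76.4]
scene 0.65 415 slope x,y deg [-1.1  2.7] z 0.1387 rect [405.  189.9 127.   54.2  78.6]
wrist 0.65 7773 slope x,y deg [-0.5 -2.7] z 0.1402 rect [410.6 196.1 129.3  54.9  77.3]
```

```bash
python3 -m handwheel '[[[0,0,-0.015,0,0,0],[0,0,-0.02,0,0,0],[0,0,-0.02,0,0,0],[0,0,-0.02,0,0,0],[0,0,-0.015,0,0,0],[0,0,-0.01,0,0,0],[0,0,-0.006,0,0,0],[0,0,0,0,0,0],[0,0,0,0,0,0]]]'|grep -E "pos|force" && python3 -m handwheel '[[[0,0,-0.002,0,0,0],[0,0,-0.001,0,0,0],[0,0,0,0,0,0]]]'|grep -E "pos|force"; python3 m2.py
```

```text
tool_pos: [0.4188, 0.2311, 0.0229]
contact_force: [0.6, 0.9, -1.6]
grasp_force: 63.7
tool_pos: [0.4189, 0.2312, 0.0202]
contact_force: [-1.2, -0.3, -1.2]
grasp_force: 63.7
[ 0.56  0.23  1.87 -0.37  1.43  0.89] [0.4188931  0.23118361 0.020157  ] dir [-0.102 -0.491 -0.865] close [ 0.979 -0.203  0.   ]
top 0.86 797 slope x,y deg [ 0.2 -1.6] z 0.0311 rect [411.9 192.4 127.6  51.7  77.3]
scene 0.87 457 slope x,y deg [-0.6  1. ] z 0.03 rect [406.6 190.5 130.2  55.6  77.2]
wrist 0.72 8301 slope x,y deg [-0.5 -2.4] z 0.0295 rect [409.4 195.7 128.7  55.5  76.9]
```

Top face is at 0.030 and should be at 0.025, so about 5 mm is left to go.

```bash
python3 -m handwheel '[[[0,0,-0.002,0,0,0],[0,0,-0.0015,0,0,0],[0,0,0,0,0,0]]]'|grep -E "pos|force"; python3 -m handwheel '[[[0,0,-0.001,0,0,0],[0,0,0,0,0,0]]]'|grep -E "pos|force";python3 -m handwheel '[[[0,0,-0.001,0,0,0],[0,0,0,0,0,0]]]'|grep -E "pos|force"
```

```text
tool_pos: [0.4182, 0.2307, 0.0156]
contact_force: [0.2, -0.5, -0.5]
grasp_force: 63.7
tool_pos: [0.4183, 0.2308, 0.0148]
contact_force: [-0.2, 0.2, -2.0]
grasp_force: 63.7
tool_pos: [0.4184, 0.2309, 0.0139]
contact_force: [-0.3, -0.9, -1.3]
grasp_force: 63.7
```

```bash
python3 -m handwheel '[[[0,0,-0.001,0,0,0],[0,0,0,0,0,0]]]'|grep -E "pos|force"; python3 -m handwheel '[[[0,0,-0.001,0,0,0],[0,0,0,0,0,0]]]'|grep -E "pos|force"
```

```text
tool_pos: [0.4184, 0.2308, 0.0129]
contact_force: [0.0, -0.3, -1.4]
grasp_force: 63.7
tool_pos: [0.4185, 0.2308, 0.0127]
contact_force: [-1.5, -0.2, 4.5]
grasp_force: 64.1
```

```bash
python3 -m handwheel '[[[0,0,0,0,0,0],[0,0,0,0,0,0],[0,0,0,0,0,0],[0,0,0,0,0,0],[0.001,0.005,0.0087,0,0,0],[0.002,0.01,0.0173,0,0,0],[0.003,0.015,0.026,0,0,0],[0.003,0.015,0.026,0,0,0],[0.003,0.015,0.026,0,0,0],[0.002,0.01,0.02,0,0,0],[0,0,0,0,0,0],[0,0,0,0,0,0]]]' 0.85; python3 m2.py
python3 - <<'E'
from h import *
for c in ("scene","top"):
  im,d=grab_frame(c)
  for m in masks_of(c,"spice_jar"):
    P,_,_=pts(c,d,np.array(m['region'],bool));P=P[P[:,2]>.09];print(c,m['conf'],P.mean(0).round(3),P[:,2].max().round(3))
a=cv2.imread("pics/m2scene.png")[110:345,160:410];b=cv2.imread("pics/m2wrist.png")
cv2.imwrite("pics/fin.png",np.hstack([cv2.resize(a,(383,360)),cv2.resize(b[:,80:480],(343,360))]))
E
```

```text
time: 27.8
tool_pos: [0.4334, 0.3021, 0.1379]
tool_rot: [0.164, 0.749, 0.61, -0.2]
contact_force: [0.2, 0.2, -0.3]
gripper_width: 0.846
grasp_force: 0.0
[ 0.64  0.19  1.69 -0.34  1.66  0.89] [0.43339501 0.30210799 0.13789089] dir [-0.1   -0.489 -0.866] close [ 0.979 -0.202  0.002]
top 0.7 764 slope x,y deg [-0.2  0.2] z 0.0242 rect [411.5 193.4 128.7  52.1  77.5]
scene 0.81 466 slope x,y deg [-0.5  1. ] z 0.0228 rect [406.7 190.1 130.4  56.4  76.8]
wrist 0.85 2913 slope x,y deg [-0.2 -1.1] z 0.0232 rect [409.7 195.2 130.5  54.   76.9]
scene 0.78 [ 0.359 -0.114  0.101] 0.107
scene 0.6 [ 0.345 -0.267  0.102] 0.107
scene 0.56 [ 0.525 -0.118  0.101] 0.107
top 0.79 [ 0.532 -0.111  0.105] 0.11
top 0.72 [ 0.352 -0.259  0.104] 0.11
top 0.64 [ 0.368 -0.105  0.105] 0.11
```

View pics/fin.png

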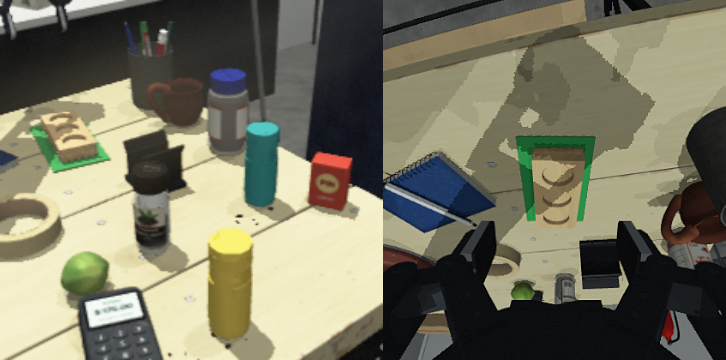

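The board lies wells up in the middle of the mat (scene crop px (70,140)). The spice jar stands on bare table at (152,205), and nothing else has moved.

```bash
python3 -c "
from plant import job_done;print(job_done())"
```

```text
the job is handed in; nothing more can be done
None
```

The job is handed in: the board lies wells up, centred and squared on the green mat after being stood and let go in the holder, the spice jar stands upright on the bare table, and no bystander was touched; the hand-in returned no verdict.

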